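Pry the split retaining ring out of a strainer drum

ROBOT

A 7-joint arm with a two-finger parallel gripper is mounted at the origin on a cart in front of the work surface, level with it; the furniture and walls round the work are solid. World frame = base frame: x ahead of the robot, y to its left, z up, the work surface at z = 0. Lengths are in m, angles in rad, forces in N, time in s.
With the tool pointing down it reaches from about 0.4 to 0.75 m from the base axis. Payload 19.5 kg.
Tool frame: the origin (TCP) lies midway between the tips of the shut fingers; the grasp point (between the pads) lies behind it (robot.pinch_z is the z of the grasp point in the tool frame, in m); z points along the fingers, y is the line along which they close (so a half turn about z gives the same grasp; the last joint's range is limited). The gripper opens to 85 mm and grips with 20 to 120 N. Pads are 22 mm wide; open, the fingers measure 114 mm over their backs; the gripper's body (76 mm by 85 mm) begins 54 mm behind the grasp point. The pads swing forward as they close: fully open they stand 13 mm farther back than shut.
Start: joints at [-1.259, 0.707, -0.028, 1.485, 0.022, 0.951, -0.075], TCP at [0.199, 0.539, 0.197] pointing down, gripper open.
Joint ranges: [-2.71, 2.71], [-0.32, 2.16], [-1.57, 1.52], [0, 2.45], [-1.46, 4.6], [0, 2.02], [-2.83, 2.83]. Speed limits (rad/s): [1.89, 1.89, 2.57, 2.57, 3.01, 3.01, 3.01].

INTERFACE

Orientations are given as a 3x3 rotation matrix whose columns are the frame's x, y, z axes.
In Python, from cell import robot gives the robot as it stands.
- The arm moves only by the tool play_rows, never from a script. Its argument "plan" is a list of rows, each a list of 7 numbers: the shift along the world's x, y, z in mm, then the turn, a rotation vector about the world's x, y, z in degrees, then the closure, from 0 (fully open) to 1 (shut). In form: [[x, y, z, ax, ay, az, jaw], ...]. A call has 1 to 20 rows; each row shifts and turns the commanded pose from where the row before left it; what a row does not reach is not made up. A row lasts 1/8 s, in which the tool goes at most 62.5 mm and 10.7 degrees, less where a joint would pass 70% of its speed; a pose out of reach is approached as far as the arm can. A call is refused whole if a number of a shift passes 62.5 or a number of a turn 10.7, either way. A call with a gripper value outside its range is refused whole. The fingers move at their own pace and stop on an object; "squeeze" is the grip in N (left out, the last holds). Time passes only in rows, so rows that do not move let the fingers close. It gives the time, the measured TCP pose, the force, the opening and the grip force at its end, in the units of the state.
- robot.state(): the state, without advancing time (a new reading comes with each control period).
- robot.capture(name): name is "scene" or "side" or "wrist"; returns a dict with "img" (480x640x3 uint8, blue, green, red), "range_z" (480x640 float32, m along the optical axis (not along the pixel's ray), 0 where there is no reading), "intrinsics" (3x3 intrinsics, pixels), "xyz" and "attitude" of the camera in the world; the wrist camera has in their place "mount" (4x4, takes a point from camera to tool coordinates, whose origin is the TCP and whose axes are the flange's). Camera axes: x right, y up, looking along -z (the intrinsics and any distortion apply to the point x, -y, -z); pixel columns grow to the right and rows downward; lengths in m; the calibration is good to about 2 mm. A picture is of the moment at which its call begins: read the wrist's pose just before it.
- robot.close_job(): hands the job in; it is judged then, once.
The state is a dict: "time": time; "q": joint angles; "qd": joint speeds; "effort": joint torques, N m; "ee_pos": TCP position; "tcp_rot": TCP orientation; "force": force on the tool from outside, world axes, zero at the start; "torque": the same for the moment, N m; "grip_width": finger opening in m; "finger_force": force on a finger pad.
Only numpy, scipy, OpenCV 4.12 (cv2) and the standard library are available. Lean on these libraries where they do the work, as an engineer would, in place of code of your own. Each camera call takes 0.05 s, during which the arm holds its last target. There are 200 camera calls.

TASK

Take the hooked pick from its rack, hook its toe under the free end of the split retaining ring in the tilted strainer drum and lift that end up out of its groove with the pick. Then hang the pick back in its rack and lay the ring flat inside the shallow wooden tray. Do not disturb the bottles and the wood block behind the drum.

Things in the scene. Friction and masses are not known exactly. Their poses are not given: they have to be found in the camera images.
- drum_face (a point): Round aluminium strainer drum, 170 mm across, fixed on a plywood stand, its face tilted 25 degrees towards the robot. This point: middle of the flat face; z = out of the face, x = up the slope, away from the robot, y = level, to the left; angles count about z from x to y. A groove from radius 53 to 67 mm, 10 mm deep, holds the split ring flush with the face.
- pocket (a point): Axes as drum_face. From -24 to +48 degrees the groove is a pocket, radius 53 to 75 mm, floor 24 mm below the face: it lies open in the ring's gap and runs 14 mm deep below the ring's end lug at +39 degrees, where the pick's toe fits. This point: on the pocket's floor at +25 degrees, radius 61 mm, just in the gap beside that lug's end face.
- nose_tip (a point): Axes as drum_face. Tip of a spring plunger's steel nose, 2.8 mm above the face at +66 degrees; it reaches 3 mm over the ring from outside and yields outward. Lifting the ring's end about 20 mm (3 to 8 N) pulls the ring past it; lowered again, the ring slips 3 mm downhill and stays out, its end lug lying on the face. Nose and its block stand up to 11 mm above the face.
- ring_center (a point): Loose split steel ring of 10 mm wire, 128 mm outer diameter, 80 to 125 g, with a gap; both ends are flattened lugs 24 mm long, 10 mm wide, 10 mm high. This point: centre of its circle, half-way through its thickness; x = towards the middle of the gap, z = square to its plane. It starts in the groove with the gap up the slope.
- ring_end (a point): Centre of the ring's free end lug, the one over the pocket: 59 mm from the ring's centre at +39 degrees from its x axis; the lug runs square to that radius. Axes as for ring_center. Its end face, at the gap, is 12 mm from this point.
- pick_grip (a point): Hooked pick, 120 g, hanging upright in the rack. This point: centre of its square wooden handle, 18 x 18 x 75 mm; z = up the handle, y = the way the toe points. Lower down: flange 34 mm across (underside 42.5 mm below this point), 8 mm shank, and a flat toe 10 mm wide, 5 mm thick, reaching 18 mm from the shank's axis along y, its underside 112.5 mm below this point.
- rack_slot (a point): Fixed steel rack: level two-pronged fork 100 mm above the table. This point: middle of its slot, at the prongs' top; z = up. Slot 20 mm wide along x, open towards -x (prong tips 31 mm from here), closed end 29 mm from here at +x. The pick hangs with its flange on the prongs: lift it a little and draw it out along -x, hang it up the other way.
- tray_in (a point): Fixed shallow square wooden tray, 190 mm wide, 182 mm inside, walls 14 mm high and 4 mm thick; this point: centre of its inner floor, z = up.
- bottle_a: White dropper bottle, 31 mm across, 91 mm high, standing behind the drum; origin at its foot.
- bottle_b: White dropper bottle, 31 mm across, 89 mm high, standing behind the drum on the left; origin at its foot.
- block_a: Small wooden block, 30 x 55 x 14 mm, lying behind the drum on the right; origin at the centre of its underside.
- ring: The split ring as a body; origin at the centre of its circle on its underside, axes as for ring_center.
- pick: The pick as a body; origin on its axis at the flange's underside, axes as for pick_grip.
Things that resemble listed ones, but are neither listed nor needed, are in the scene too. What is shaped like the ring but green is not meant.

How it is judged:
By the outcome, as a careful person would: the job done as asked, in the order asked, and still so for the second after the job is handed in, with the robot touching nothing.
It also fails if it takes over 67 s, if anything falls off the work surface, if the arm or the gripper's body presses on something with over 40 N, if the wrist force passes 120 N, or if a joint passes its speed limit or range.

## Working session

There is one attempt and no reset: what is moved stays moved. The work goes in short steps, Python scripts to look and compute and a tool call to move; the robot and the scene stay as the last step left them, time stands still between calls to the robot, and variables do not carry over. Pictures are saved under pics/ and viewed, at most 10 in all, crops included, and the job is handed in when it is done.

Besides the shell and the picture viewer there is one more tool, called after "Call:" as name([rows], argument=value, ...), one row to a line, values as JSON. play_rows: Moves the arm, as the interface text tells. Its arguments: {"type":"object","properties":{"plan":{"type":"array"},"squeeze":{"type":"number"}},"required":["plan"]}

```bash
mkdir -p pics; ls; cat > h.py <<'E'
import numpy as np, cv2, pickle
from cell import robot
def cap(name):
    s=robot.state(); c=robot.capture(name)
    if 'mount' in c:
        T=np.eye(4);T[:3,:3]=np.array(s['tcp_rot']).reshape(3,3);T[:3,3]=s['ee_pos']
        M=T@np.array(c['mount'])
    else:
        M=np.eye(4);M[:3,:3]=np.array(c['attitude']).reshape(3,3);M[:3,3]=c['xyz']
    c['M']=M; return c
def cloud(c):
    K=c['intrinsics'];d=c['range_z'];v,u=np.mgrid[0:480,0:640]
    P=np.stack([(u-K[0,2])/K[0,0]*d,-(v-K[1,2])/K[1,1]*d,-d],-1)
    return P@c['M'][:3,:3].T+c['M'][:3,3]
def proj(c,p):
    q=(np.asarray(p)-c['M'][:3,3])@c['M'][:3,:3];K=c['intrinsics']
    return np.stack([K[0,2]+K[0,0]*q[...,0]/-q[...,2],K[1,2]-K[1,1]*q[...,1]/-q[...,2]],-1)
def save(c,n): pickle.dump(c,open(n,'wb'))
def load(n): return pickle.load(open(n,'rb'))
E
python3 - <<'E'
from h import *
for n in ['scene','side','wrist']:
    c=cap(n);save(c,n+'.pkl');cv2.imwrite(f'pics/{n}.png',c['img']);print(n,[k for k in c],c['M'].round(3).tolist(),c['intrinsics'])
s=robot.state();print(s,robot.pinch_z)
a=np.hstack([cv2.imread('pics/scene.png'),cv2.imread('pics/side.png')]);
E
```

```text
pics
scene ['img', 'range_z', 'intrinsics', 'xyz', 'attitude', 'M'] [[0.612, 0.318, -0.724, -0.388], [-0.791, 0.272, -0.548, -0.805], [0.022, 0.908, 0.418, 0.696], [0.0, 0.0, 0.0, 1.0]] [[608.03094704   0.         319.3781562 ]
 [  0.         608.03094704 240.84816666]
 [  0.           0.           1.        ]]
side ['img', 'range_z', 'intrinsics', 'xyz', 'attitude', 'M'] [[1.0, -0.009, -0.026, 0.623], [-0.018, 0.515, -0.857, -0.782], [0.021, 0.857, 0.515, 0.593], [0.0, 0.0, 0.0, 1.0]] [[459.6359752    0.         320.1440886 ]
 [  0.         459.6359752  239.37684931]
 [  0.           0.           1.        ]]
wrist ['img', 'range_z', 'intrinsics', 'mount', 'M'] [[0.347, -0.902, -0.256, 0.134], [0.938, 0.333, 0.096, 0.564], [-0.001, -0.274, 0.962, 0.374], [0.0, 0.0, 0.0, 1.0]] [[367.59218811   0.         324.33037223]
 [  0.         367.59218811 235.52348173]
 [  0.           0.           1.        ]]
{'time': 0.15, 'q': array([-1.25871967,  0.70692672, -0.02763608,  1.48485998,  0.02199026,
        0.95088953, -0.07552155]), 'qd': array([ 0.00049235, -0.00103985,  0.00291115, -0.00264451, -0.00033616,
        0.00120291,  0.00107066]), 'effort': array([ 3.68425626e-04, -8.83295274e+01,  1.23452872e+00, -2.36186922e+01,
        1.69107743e-02,  5.40423556e-03,  2.50719705e-05]), 'ee_pos': array([0.19911815, 0.5391998 , 0.19666127]), 'tcp_rot': array([[-9.38065781e-01,  3.46457091e-01, -2.72069626e-04],
       [ 3.46457197e-01,  9.38065495e-01, -7.33252416e-04],
       [ 1.17862931e-06, -7.82099480e-04, -9.99999694e-01]]), 'force': array([-0.06390858,  0.42217772,  0.08589336]), 'torque': array([0.01414387, 0.03602473, 0.00455902]), 'finger_force': 0.0, 'grip_width': 0.08543513997834404} -0.0187
```

View pics/scene.png

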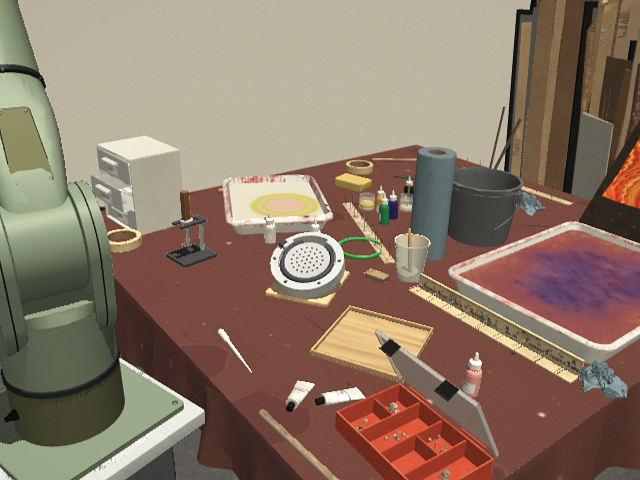

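View pics/side.png

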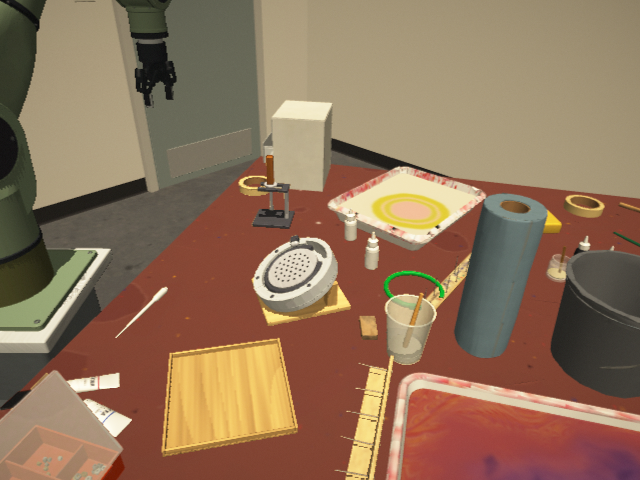

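Scene view: the rack and pick are at (185,205), the drum at (306,262), the tray at (373,342), the bottles at (269,230) and (315,228), and the block at (376,275). Side view: pick (270,168), drum (295,270), tray (230,395). The ring candidates are the dark ring in the drum (306,262) and the green ring (360,247); the green one is the decoy. The only pick-like things besides the pick are the brush (408,243) and the dropper (235,350). I choose the dark ring and the rack pick.

```bash
python3 - <<'E'
from h import *
a=load('scene.pkl');b=load('side.pkl')
z=lambda i,x0,y0,w,h,W,H:cv2.resize(i[y0:y0+h,x0:x0+w],(W,H),interpolation=cv2.INTER_CUBIC)
top=np.hstack([z(a['img'],262,225,100,75,400,300),z(b['img'],245,230,100,75,400,300)])
bot=np.hstack([z(a['img'],150,180,100,75,400,300),z(b['img'],230,145,100,75,400,300)])
cv2.imwrite('pics/c1.png',np.vstack([top,bot]))
for c,n,pts in [(a,'scene',dict(pick=(185,205),drumc=(306,262),ringnear=(300,282),rackbase=(190,255),trayc=(373,342))),(b,'side',dict(pick=(270,168),drumc=(295,268),tray=(230,395),ba=(350,228),bb=(372,255),blk=(369,323),tl=(170,350),tr=(280,345),bl=(168,442),br=(292,427)))]:
    P=cloud(c)
    for k,(u,v) in pts.items(): print(n,k,P[v,u].round(4))
# drum face plane: from both
for c,r in [(a,(290,325,248,276)),(b,(278,312,252,285))]:
    P=cloud(c)[r[2]:r[3],r[0]:r[1]].reshape(-1,3);P=P[P[:,2]>0.01]
    for _ in range(5):
        m=np.median(P,0) if _==0 else P.mean(0);n=np.linalg.svd(P-m)[2][2];n*=np.sign(n[2]);d=(P-m)@n;P=P[abs(d)<max(.0015,1.5*np.median(abs(d)))]
    print(len(P),P.mean(0),n,np.degrees(np.arccos(n[2])),d.std())
E
```

```text
scene pick [0.5158 0.2941 0.1467]
scene drumc [ 0.5873 -0.0297  0.0687]
scene ringnear [ 0.5394 -0.0514  0.0442]
scene rackbase [0.522  0.2967 0.0075]
scene trayc [ 0.499  -0.275   0.0024]
side pick [0.5255 0.2968 0.1516]
side drumc [ 0.5971 -0.0368  0.0792]
side tray [ 0.501  -0.2831  0.0046]
side ba [0.7243 0.1936 0.0399]
side bb [0.7636 0.0681 0.0431]
side blk [ 0.738  -0.1246  0.0157]
side tl [ 3.795e-01 -1.805e-01  3.000e-04]
side tr [ 0.5744 -0.1813  0.0138]
side bl [ 0.4256 -0.3661  0.0046]
side br [ 0.6014 -0.3489  0.0141]
390 [ 0.5871154  -0.03489124  0.07153856] [-0.40371438 -0.12325853  0.906544  ] 24.967956066852487 0.0008375959099164255
730 [ 0.59634048 -0.03415673  0.07685995] [-0.403424   -0.12362713  0.90662308] 24.957220335572384 0.0007192069854393569
```

View pics/c1.png

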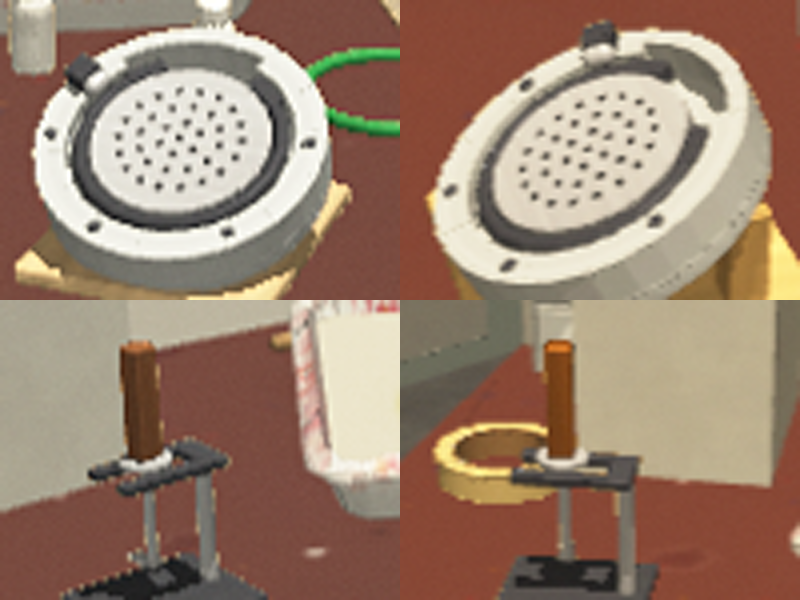

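```bash
python3 - <<'E'
from h import *
a=load('scene.pkl');b=load('side.pkl')
n=np.array([-.4036,-.1234,.9066]);n/=np.linalg.norm(n)
x=np.array([0,0,1])-n[2]*n;x/=np.linalg.norm(x);y=np.cross(n,x);print('x',x,'y',y)
from scipy.optimize import least_squares
for c,n0,pp in [(a,'scene',np.array([.5871,-.0349,.07154])),(b,'side',np.array([.5963,-.0342,.0769]))]:
    P=cloud(c).reshape(-1,3);
    h=(P-pp)@n; Q=np.stack([(P-pp)@x,(P-pp)@y],-1)
    m=(abs(h)<.003)&(np.linalg.norm(Q,axis=1)<.13)
    Q=Q[m]; H=cv2.convexHull((Q*1e5).astype(np.int32))[:,0]/1e5
    f=least_squares(lambda t:np.hypot(H[:,0]-t[0],H[:,1]-t[1])-t[2],[0,0,.085],loss='soft_l1',f_scale=.001).x
    f2=least_squares(lambda t:np.hypot(H[:,0]-t[0],H[:,1]-t[1])-.084,[0,0],loss='soft_l1',f_scale=.001).x
    print(n0,'center',pp+f2[0]*x+f2[1]*y,f)
    # rack
    R=P[(abs(P[:,0]-.52)<.08)&(abs(P[:,1]-.295)<.06)]
    F=R[(R[:,2]>.088)&(R[:,2]<.104)]
    r=cv2.minAreaRect((F[:,:2]*1e3).astype(np.float32));print('fork',r,np.percentile(F[:,2],[50,90,98]))
    Hh=R[(R[:,2]>.118)&(R[:,2]<.19)];print('handle',Hh.mean(0),Hh.min(0),Hh.max(0))
    T=R[R[:,2]>.177];print('top',len(T),T.mean(0))
    S=R[(R[:,2]>.04)&(R[:,2]<.085)];print('shank',[ (k,S[abs(S[:,0]-.52)<.09][:, :2].mean(0)) for k in [0]])
    # tray
    t=P[(abs(P[:,0]-.5)<.14)&(abs(P[:,1]+.28)<.14)&(P[:,2]>.010)&(P[:,2]<.016)]
    print('tray',cv2.minAreaRect((t[:,:2]*1e3).astype(np.float32)))
E
```

```text
x [0.86696252 0.26507229 0.42203397] y [-0.29238708  0.95630005  0.        ]
scene center [ 0.59120342 -0.02784003  0.07432771] [0.00586655 0.0054169  0.08576959]
fork ((531.9380493164062, 299.2779541015625), (53.98291778564453, 80.75296783447266), 79.9519271850586) [0.0989549  0.10196211 0.10394894]
handle [0.52094066 0.30058008 0.15025309] [0.51130946 0.29066444 0.11813864] [0.5362141  0.31490584 0.18292562]
top 23 [0.52091054 0.30126165 0.17949381]
shank [(0, array([0.54630036, 0.29820749]))]
tray ((470.362060546875, -292.0301818847656), (257.3702697753906, 210.76284790039062), 11.450521469116211)
side center [ 0.59099103 -0.02847724  0.07531549] [-0.00406446  0.00793183  0.08543227]
fork ((532.2577514648438, 301.66448974609375), (47.204341888427734, 79.09319305419922), 82.01863098144531) [0.09968697 0.10168211 0.10306772]
handle [0.52478067 0.29895175 0.15323809] [0.51509083 0.29208641 0.11824154] [0.53347463 0.31513588 0.18225061]
top 27 [0.52465224 0.30357988 0.17941747]
shank [(0, array([0.5484336 , 0.29853053]))]
tray ((472.61590576171875, -290.71875), (245.94801330566406, 211.87147521972656), 11.49397087097168)
```

Call:
play_rows([
  [25, -50, 25, 0, 0, -9, 0],
  [25, -50, 25, 0, 0, -9, 0],
  [25, -50, 10, 0, 0, -9, 0],
  [41, -14, 0, 0, 0, -9, 0],
  [41, -14, 0, 0, 0, -9, 0],
  [41, -14, 0, 0, 0, -9, 0],
  [41, -14, 0, 0, 0, -9, 0],
  [41, -14, 0, 0, 0, -9, 0],
  [41, -16, 0, 0, 0, -7, 0],
  [0, 0, 0, 0, 0, 0, 0],
  [0, 0, 0, 0, 0, 0, 0],
])

```text
time: 1.52
ee_pos: [0.5197, 0.3036, 0.2567]
tcp_rot: [[0.16, 0.987, -0.001], [0.987, -0.16, 0.0], [-0.0, -0.001, -1.0]]
force: [-0.6, 0.1, -0.1]
grip_width: 0.0856
finger_force: 0.0
```

```bash
python3 - <<'E'
from h import *
c=cap('wrist');save(c,'w1.pkl');cv2.imwrite('pics/w1.png',c['img'])
s=robot.state();print(s['time'],s['ee_pos'],s['tcp_rot'],s['q'])
P=cloud(c).reshape(-1,3);R=P[(abs(P[:,0]-.52)<.09)&(abs(P[:,1]-.3)<.08)]
T=R[(R[:,2]>.172)&(R[:,2]<.19)];print('top',len(T),T.mean(0),cv2.minAreaRect((T[:,:2]*1e3).astype(np.float32)))
F=R[(R[:,2]>.096)&(R[:,2]<.104)];print('fork',cv2.minAreaRect((F[:,:2]*1e3).astype(np.float32)),np.median(F[:,2]))
print(proj(c,[[.523,.303,.03],[.523,.303,.1],[.532,.301,.1]]))
E
```

```text
1.575 [0.51947417 0.30396523 0.25693026] [[ 1.59478696e-01  9.87201151e-01 -6.58252994e-04]
 [ 9.87201343e-01 -1.59478500e-01  3.40792898e-04]
 [ 2.31453941e-04 -7.04177447e-04 -9.99999725e-01]] [-0.73955126  0.71945596  0.34965944  1.27969837 -0.24683875  1.18453293
 -0.53728141]
top 620 [0.52238192 0.30879652 0.17938958] ((522.2120361328125, 307.7901306152344), (17.947107315063477, 18.173234939575195), 0.6272112727165222)
fork ((530.5714111328125, 305.444091796875), (44.03842544555664, 77.31966400146484), 82.64366149902344) 0.10002489487536881
[[328.05452196 195.98214051]
 [328.68245066 208.9329584 ]
 [338.62559996 209.49973135]]
```

View pics/w1.png

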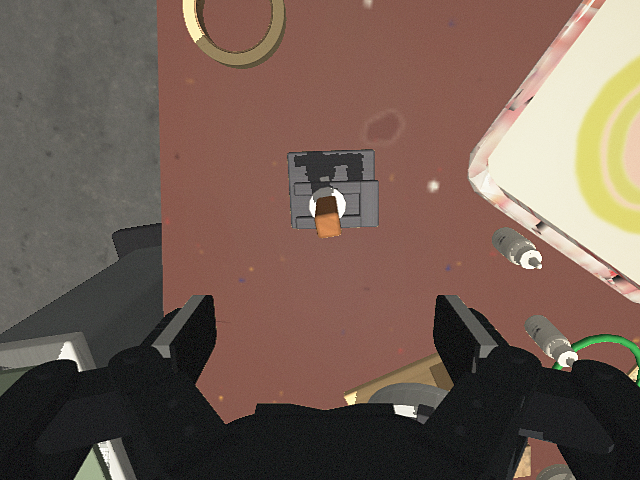

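Wrist view: the handle top is at (328,230), the white flange at (327,203) and the fork around it, with its open end to the left. I'll zoom in for the handle's yaw.

```bash
python3 - <<'E'
from h import *
c=load('w1.pkl');cv2.imwrite('pics/w1z.png',cv2.resize(c['img'][140:245,275:395],None,fx=5,fy=5,interpolation=cv2.INTER_CUBIC))
P=cloud(c);m=(abs(P[...,0]-.522)<.02)&(abs(P[...,1]-.308)<.02)&(abs(P[...,2]-.1797)<.0025)
v,u=np.nonzero(m);print(len(v),cv2.minAreaRect(np.stack([u,v],1).astype(np.float32)))
for r in range(v.min(),v.max()+1): print(r,u[v==r].min() if (v==r).any() else None,u[v==r].max() if (v==r).any() else None,end=';')
m=(abs(P[...,0]-.522)<.05)&(abs(P[...,1]-.308)<.05)&(P[...,2]>.02)&(P[...,2]<.085);print('below',m.sum(),P[m][:20].round(3))
E
```

```text
573 ((327.71600341796875, 224.68801879882812), (24.1495361328125, 24.95452117919922), 79.69515228271484)
212 332 336;213 325 337;214 319 337;215 317 338;216 315 338;217 315 339;218 315 339;219 314 338;220 315 339;221 315 339;222 315 339;223 315 340;224 316 339;225 316 340;226 316 340;227 316 340;228 316 340;229 316 340;230 317 341;231 317 340;232 317 341;233 317 340;234 318 340;235 318 338;236 318 333;237 319 327;238 322 322;below 44 [[0.522 0.326 0.031]
 [0.523 0.326 0.033]
 [0.524 0.326 0.035]
 [0.525 0.326 0.036]
 [0.526 0.325 0.035]
 [0.518 0.325 0.033]
 [0.519 0.325 0.034]
 [0.52  0.325 0.035]
 [0.521 0.325 0.035]
 [0.522 0.325 0.036]
 [0.523 0.325 0.035]
 [0.524 0.325 0.035]
 [0.525 0.324 0.035]
 [0.526 0.324 0.036]
 [0.518 0.325 0.036]
 [0.519 0.325 0.036]
 [0.52  0.324 0.036]
 [0.521 0.324 0.036]
 [0.522 0.324 0.035]
 [0.523 0.324 0.035]]
```

View pics/w1z.png

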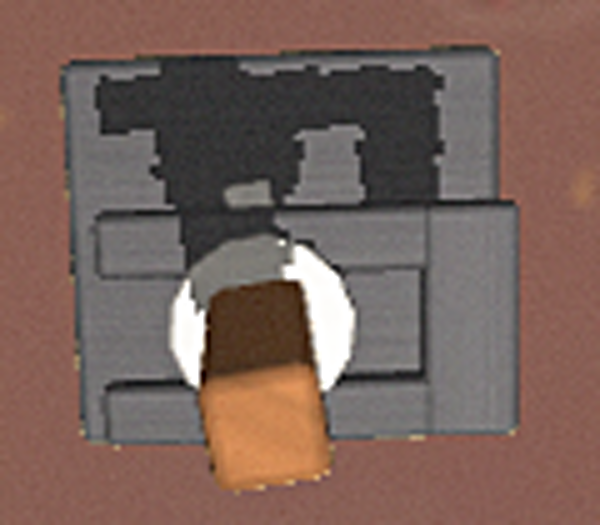

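Handle axis at (0.522, 0.307), yaw about +1°; the toe points to world +y (tip seen at y=0.325). Grasp it.

Call:
play_rows([
  [2.5, 3.5, -40, 0, 0, 10, 0],
  [0, 0, -45, 0, 0, 0, 0],
  [0, 0, -30, 0, 0, 0, 0],
  [0, 0, -18, 0, 0, 0, 0],
  [0, 0, 0, 0, 0, 0, 0],
  [0, 0, 0, 0, 0, 0, 1],
  [0, 0, 0, 0, 0, 0, 1],
  [0, 0, 0, 0, 0, 0, 1],
  [0, 0, 0, 0, 0, 0, 1],
  [0, 0, 0, 0, 0, 0, 1],
], squeeze=80)

```text
time: 2.82
ee_pos: [0.5228, 0.3069, 0.1245]
tcp_rot: [[-0.013, 1.0, 0.0], [1.0, 0.013, 0.0], [0.0, 0.0, -1.0]]
force: [-1.1, -0.4, 8.0]
grip_width: 0.0162
finger_force: 78.9
```

Call:
play_rows([
  [0, 0, 6, 0, 0, 0, 1],
  [0, 0, 6, 0, 0, 0, 1],
  [-20, 2.5, 0, 0, 0, 0, 1],
  [-30, 4, 0, 0, 0, 0, 1],
  [-30, 4, 10, 0, 0, 0, 1],
  [0, -30, 40, 0, 0, 0, 1],
  [0, -30, 20, 0, 0, 0, 1],
])

```text
time: 3.7
ee_pos: [0.4428, 0.2569, 0.2079]
tcp_rot: [[-0.013, 1.0, 0.002], [1.0, 0.013, 0.001], [0.001, 0.002, -1.0]]
force: [0.9, 0.1, -1.1]
grip_width: 0.0162
finger_force: 78.5
```

```bash
cat >> h.py <<'E'
from scipy.spatial.transform import Rotation as Ro
n=np.array([-.4036,-.1234,.9066]);n/=np.linalg.norm(n)
fx=np.array([0,0,1])-n[2]*n;fx/=np.linalg.norm(fx);fy=np.cross(n,fx)
D=np.stack([fx,fy,n],1); C=np.array([.591,-.028,.075])
a39=np.radians(39); r39=np.array([np.cos(a39),np.sin(a39),0]); t39=np.array([-np.sin(a39),np.cos(a39),0])
def face(t,r,h): # mm along tangent / radial from lug centre, h above face -> world
    return C+D@((59*r39+t*t39+r*r39+np.array([0,0,h]))/1e3)
Rt=np.stack([D@t39,np.cross(-n,D@t39),-n],1)
def rv(Ra,Rb): return np.degrees((Ro.from_matrix(Rb)*Ro.from_matrix(Ra).inv()).as_rotvec())
E
python3 - <<'E'
from h import *
s=robot.state();R=s['tcp_rot'];print(s['time'],s['ee_pos'],s['force'],s['grip_width'])
tgt=face(-32,-.5,25)+n*.0945
print('tgt',tgt,'d',(tgt-s['ee_pos'])*1e3,'rv',rv(R,Rt));print(Rt, 't',D@t39,'r',D@r39)
E
```

```text
3.7 [0.44284458 0.25687616 0.20789135] [ 0.92319331  0.13559661 -1.10850972] 0.016205352491530364
tgt [ 0.5961517  -0.01393238  0.21102229] d [ 153.30712354 -270.80854428    3.13093765] rv [ -4.86782245 -25.44239291  54.306123  ]
[[-0.77282463  0.48975127  0.4035911 ]
 [ 0.57636933  0.80781898  0.12339728]
 [-0.26559458  0.32798199 -0.90658002]] t [-0.77282463  0.57636933 -0.26559458] r [0.48975127 0.80781898 0.32798199]
```

Call:
play_rows([
  [25.5, -45, 10, -0.81, -4.24, 9.05, 1],
  [25.5, -45, 10, -0.81, -4.24, 9.05, 1],
  [25.5, -45, 3, -0.81, -4.24, 9.05, 1],
  [25.5, -45, 0, -0.81, -4.24, 9.05, 1],
  [25.5, -45, 0, -0.81, -4.24, 9.05, 1],
  [25.5, -45, -10, -0.81, -4.24, 9.05, 1],
  [0, 0, 0, 0, 0, 0, 1],
  [0, 0, 0, 0, 0, 0, 1],
])

```text
time: 4.7
ee_pos: [0.5814, 0.0147, 0.2205]
tcp_rot: [[-0.729, 0.578, 0.367], [0.648, 0.756, 0.096], [-0.222, 0.308, -0.925]]
force: [-0.5, 0.3, -1.2]
grip_width: 0.0162
finger_force: 78.6
```

```bash
python3 - <<'E'
from h import *
c=cap('wrist');save(c,'w2.pkl');cv2.imwrite('pics/w2.png',c['img'])
s=robot.state();R=s['tcp_rot'];p=s['ee_pos'];print(s['time'],p,s['q'],rv(R,Rt))
tgt=face(-32,-.5,25)+n*.0945;e=(tgt-p)*1e3;print('e',e,'face axes t,r,n',e@D@t39,e@D@r39,e@n)
print('lug, endface, expected',proj(c,[face(0,0,0),face(-12,-5,0),face(-12,5,0)]))
tip=p+R@np.array([.018,0,.0895]);print('toe tip exp',proj(c,tip))
E
```

```text
4.75 [0.58142647 0.01550353 0.22056273] [ 0.06721903  0.54084035 -0.16357498  1.89881342  0.02718189  0.32505059
  0.80066715] [-0.50092066 -2.87855499  5.21145814]
e [ 14.72523518 -29.43591277  -9.54044033] face axes t,r,n -25.812092544143216 -19.69627908702179 -10.9598349313043
lug, endface, expected [[309.5809     211.67717892]
 [305.28973496 225.71374082]
 [316.756928   224.79418255]]
toe tip exp [325.46052545 203.32230771]
```

View pics/w2.png

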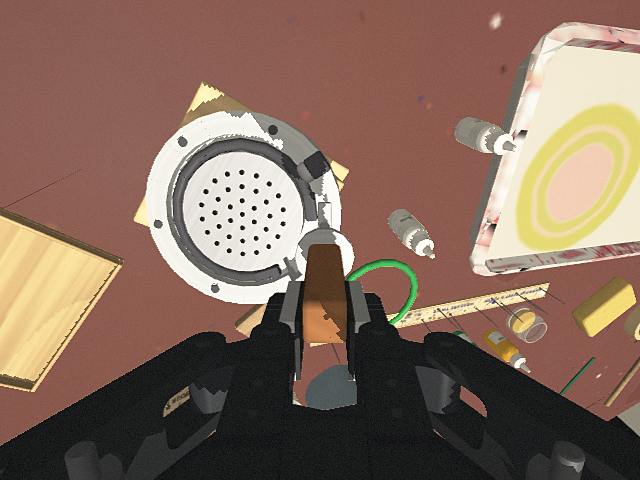

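Call:
play_rows([
  [7.5, -15, -5, -0.25, -1.45, 2.6, 1],
  [7.5, -14.5, -4.5, -0.25, -1.45, 2.6, 1],
  [0, 0, 0, 0, 0, 0, 1],
  [0, 0, 0, 0, 0, 0, 1],
])

```text
time: 5.25
ee_pos: [0.5964, -0.0135, 0.2111]
tcp_rot: [[-0.773, 0.49, 0.404], [0.576, 0.808, 0.124], [-0.266, 0.328, -0.906]]
force: [0.7, 0.9, -0.7]
grip_width: 0.0158
finger_force: 78.6
```

```bash
cat > look.py <<'E'
from h import *
import sys
c=cap('wrist');save(c,sys.argv[1]+'.pkl')
cv2.imwrite('pics/%s.png'%sys.argv[1],cv2.resize(c['img'][150:250,250:380],None,fx=6,fy=6,interpolation=cv2.INTER_CUBIC))
s=robot.state();R=s['tcp_rot'];p=s['ee_pos'];print(s['time'],p,s['force'],rv(R,Rt))
e=(p-n*.0945-face(0,0,0))*1e3;print('shank t,r,h:',e@D@t39,e@D@r39,e@n)
tip=p+R@np.array([.018,0,.0895]);tc=p+R@np.array([[.018,.005,.0895],[.018,-.005,.0895]])[0]
z=lambda q:((q-[250,150])*6).round(0).tolist()
print('crop px: lug c',z(proj(c,face(0,0,0))),'endface',z(proj(c,np.array([face(-12,-5,0),face(-12,5,0)]))),'toe tip',z(proj(c,tip)),z(proj(c,tc)))
E
python3 look.py w3
```

```text
5.3 [ 0.5964861  -0.01347905  0.2111277 ] [-0.44678898 -0.05224405 -1.22407758] [-0.0051391   0.02370881 -0.01664595]
shank t,r,h: -32.025143381919435 0.06456315732842824 24.904662063978783
crop px: lug c [447.0, 179.0] endface [[410.0, 268.0], [484.0, 268.0]] toe tip [447.0, 325.0] [488.0, 325.0]
```

View pics/w3.png

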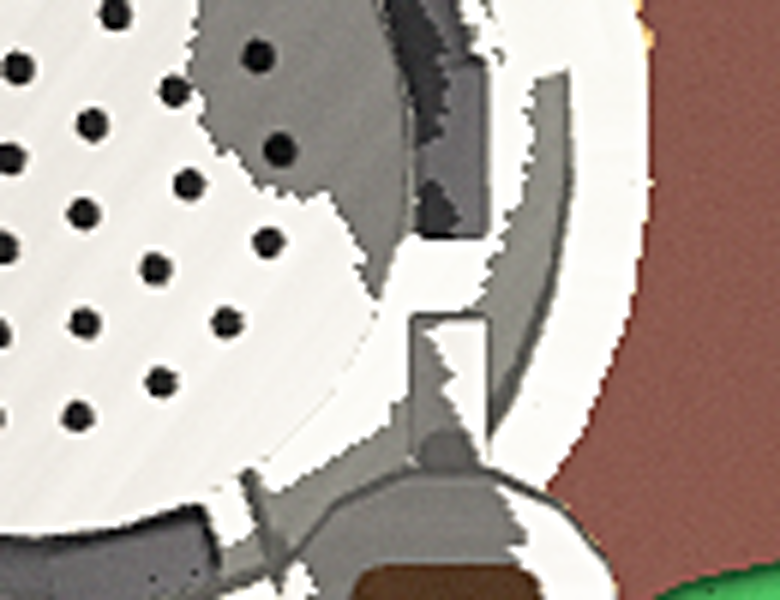

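```bash
python3 - <<'E'
from h import *
c=load('w3.pkl')
for r,h in [(75,0),(75,-24),(85,0),(53,0)]:
  for a in [10,20,30,40,48]:
    p=C+D@np.array([r*np.cos(np.radians(a)),r*np.sin(np.radians(a)),h])/1 if 0 else C+D@(np.array([r*np.cos(np.radians(a)),r*np.sin(np.radians(a)),h])/1e3)
    print(r,h,a,((proj(c,p)-[250,150])*6).round(0))
E
```

```text
75 0 10 [494. 442.]
75 0 20 [534. 357.]
75 0 30 [558. 266.]
75 0 40 [566. 169.]
75 0 48 [560.  90.]
75 -24 10 [491. 403.]
75 -24 20 [527. 324.]
75 -24 30 [550. 238.]
75 -24 40 [557. 148.]
75 -24 48 [552.  75.]
85 0 10 [557. 476.]
85 0 20 [602. 381.]
85 0 30 [631. 277.]
85 0 40 [641. 168.]
85 0 48 [635.  78.]
53 0 10 [355. 367.]
53 0 20 [381. 306.]
53 0 30 [397. 240.]
53 0 40 [402. 172.]
53 0 48 [397. 116.]
```

Crop: the ring's lug end face is at (451,238), 30 px further along than predicted (about 4 mm). The toe tip is at (449,316), and the pocket's outer wall edge is at (570,170). I'll correct by about +3 mm tangentially and go down.

Call:
play_rows([
  [2.5, 2.5, -8.5, 0, 0, 0, 1],
  [4, 1.2, -9, 0, 0, 0, 1],
  [4, 1.2, -9, 0, 0, 0, 1],
  [3.2, 1, -7.3, 0, 0, 0, 1],
  [3, 0.9, -7.5, 0, 0, 0, 1],
  [0, 0, 0, 0, 0, 0, 1],
])

```text
time: 6.05
ee_pos: [0.6132, -0.0081, 0.1688]
tcp_rot: [[-0.773, 0.49, 0.403], [0.577, 0.808, 0.123], [-0.265, 0.328, -0.907]]
force: [0.1, -0.3, -1.1]
grip_width: 0.0162
finger_force: 78.6
```

```bash
python3 look.py w4
```

```text
6.1 [ 0.61316991 -0.00817325  0.16921941] [ 0.33179334  0.59546956 -0.91778557] [0.00539448 0.00395955 0.04398362]
shank t,r,h: -30.73008068582101 -1.2235627443348998 -20.476713480684925
crop px: lug c [459.0, 242.0] endface [[415.0, 345.0], [502.0, 345.0]] toe tip [448.0, 326.0] [489.0, 326.0]
```

View pics/w4.png

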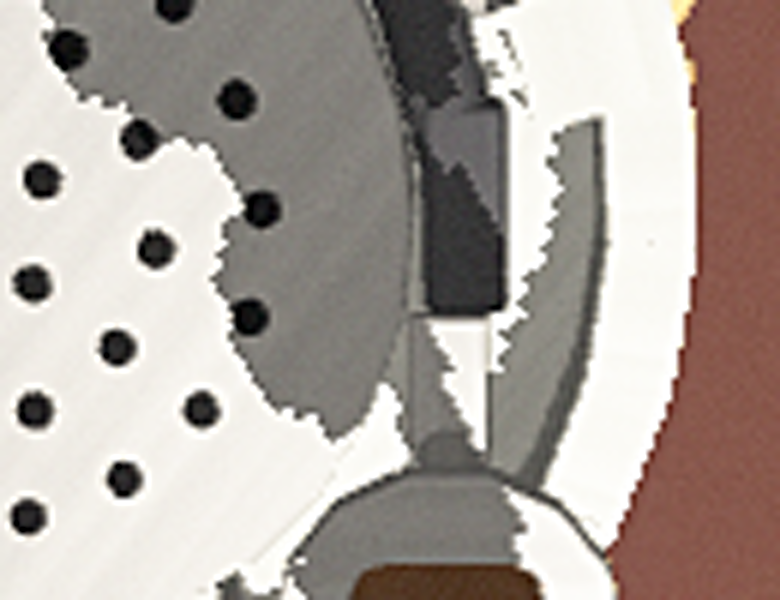

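The toe is in the pocket: tip at (450,316), lug end edge at (464,312), and the toe about 1.6 mm too far inward. Shift out 2.5 mm, slide under by 15 mm, then lift by stages.

Call:
play_rows([
  [1.2, 2, 0.8, 0, 0, 0, 1],
  [-3.9, 2.9, -1.3, 0, 0, 0, 1],
  [-3.9, 2.9, -1.3, 0, 0, 0, 1],
  [-3.8, 2.9, -1.3, 0, 0, 0, 1],
  [0, 0, 0, 0, 0, 0, 1],
])

```text
time: 6.72
ee_pos: [0.6025, 0.0028, 0.1663]
tcp_rot: [[-0.773, 0.49, 0.404], [0.577, 0.808, 0.123], [-0.266, 0.328, -0.906]]
force: [0.3, -0.1, -1.7]
grip_width: 0.0162
finger_force: 78.6
```

```bash
python3 look.py w5
```

```text
6.775 [0.60278915 0.00257278 0.16637752] [ 0.7217323  -0.21239081 -1.00639329] [0.01321009 0.02778192 0.03695434]
shank t,r,h: -15.759109080294541 1.4412056354001264 -20.189564717469526
crop px: lug c [434.0, 371.0] endface [[392.0, 470.0], [477.0, 470.0]] toe tip [447.0, 327.0] [487.0, 327.0]
```

Call:
play_rows([
  [-1.6, -0.5, 3.6, 0, 0, 0, 1],
  [-1.6, -0.5, 3.6, 0, 0, 0, 1],
  [-1.6, -0.5, 3.6, 0, 0, 0, 1],
  [0, 0, 0, 0, 0, 0, 1],
])

```text
time: 7.28
ee_pos: [0.5981, 0.0008, 0.1775]
tcp_rot: [[-0.772, 0.49, 0.405], [0.577, 0.807, 0.123], [-0.266, 0.328, -0.906]]
force: [0.8, -0.6, -2.9]
grip_width: 0.0165
finger_force: 78.5
```

```bash
python3 look.py w6
```

```text
7.325 [0.59810702 0.00091365 0.17729751] [ 1.08645927 -0.52272253 -3.14996947] [0.00751029 0.04442012 0.05478771]
shank t,r,h: -15.997207242678181 1.3894111107706064 -8.195318525107956
crop px: lug c [436.0, 343.0] endface [[396.0, 439.0], [477.0, 439.0]] toe tip [448.0, 323.0] [488.0, 323.0]
```

View pics/w6.png

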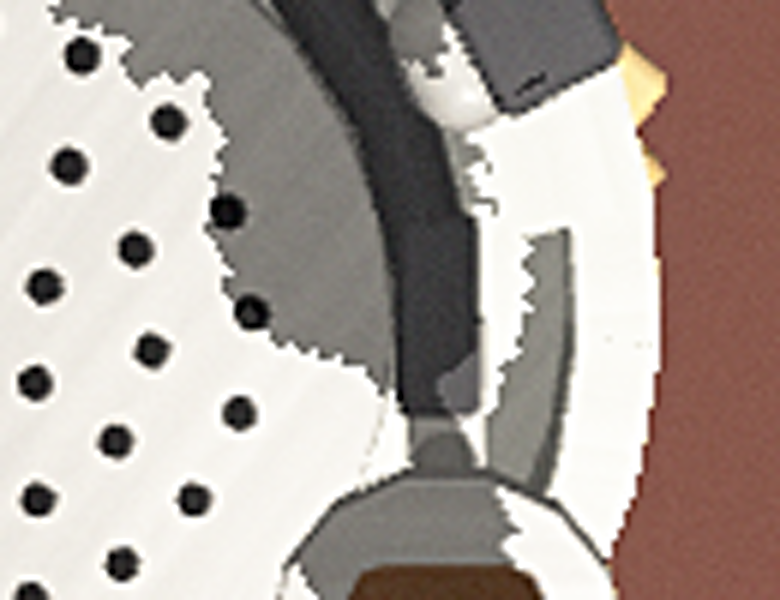

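The toe is under the lug (lug end at (440,412), toe emerging below it), and the load has started to rise. Lift further.

Call:
play_rows([
  [-1.7, -0.7, 3.5, 0, 0, 0, 1],
  [-1.7, -0.7, 3.5, 0, 0, 0, 1],
  [-1.7, -0.7, 3.5, 0, 0, 0, 1],
  [0, 0, 0, 0, 0, 0, 1],
])

```text
time: 7.82
ee_pos: [0.593, -0.0011, 0.1881]
tcp_rot: [[-0.772, 0.49, 0.405], [0.577, 0.807, 0.123], [-0.267, 0.328, -0.906]]
force: [0.6, -1.3, -2.1]
grip_width: 0.0161
finger_force: 78.6
```

Call:
play_rows([
  [-1.3, -0.5, 2.7, 0, 0, 0, 1],
  [-1.3, -0.5, 2.7, 0, 0, 0, 1],
  [0, 0, 0, 0, 0, 0, 1],
])

```text
time: 8.2
ee_pos: [0.5903, -0.0021, 0.1933]
tcp_rot: [[-0.772, 0.49, 0.404], [0.577, 0.808, 0.123], [-0.266, 0.328, -0.906]]
force: [0.0, -0.1, -1.7]
grip_width: 0.0164
finger_force: 78.6
```

```bash
python3 look.py w7
```

```text
8.25 [ 0.59036863 -0.00206835  0.19316598] [ 1.33248082  0.2567577  -2.58823583] [0.00696152 0.04073351 0.04340647]
shank t,r,h: -15.950097313336308 0.3951783208747621 9.681833420921818
crop px: lug c [444.0, 317.0] endface [[406.0, 407.0], [482.0, 407.0]] toe tip [447.0, 324.0] [488.0, 324.0]
```

View pics/w7.png

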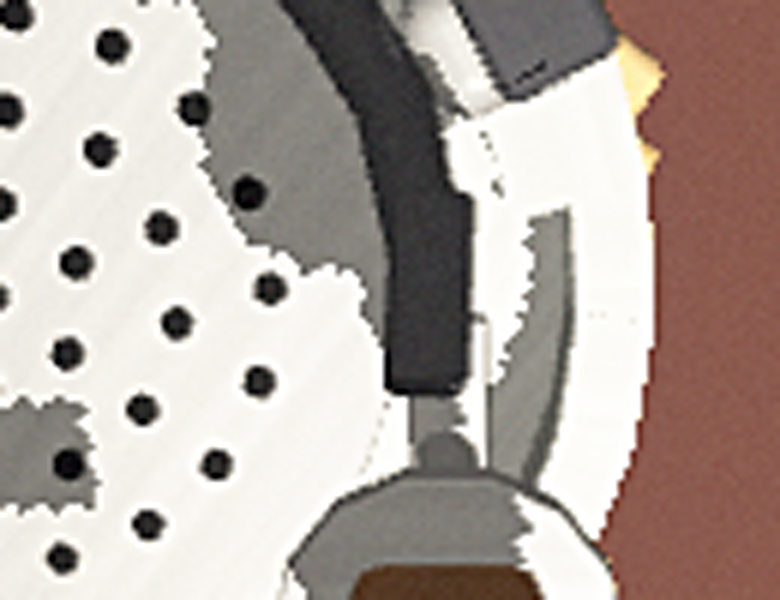

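The lug is lifted, and the nose tip at (470,105) is now fully clear outside the ring. Lower it onto the face, drop the toe, back out and rise.

Call:
play_rows([
  [1.8, 0.9, -3.5, 0, 0, 0, 1],
  [1.8, 0.9, -3.5, 0, 0, 0, 1],
  [1.8, 0.6, -3.6, 0, 0, 0, 1],
  [1.6, 0.5, -3.6, 0, 0, 0, 1],
  [1.6, 0.5, -3.6, 0, 0, 0, 1],
  [1.6, 0.5, -3.6, 0, 0, 0, 1],
  [1.6, 0.5, -3.6, 0, 0, 0, 1],
  [0, 0, 0, 0, 0, 0, 1],
])

```text
time: 9.25
ee_pos: [0.6021, 0.0024, 0.1677]
tcp_rot: [[-0.772, 0.49, 0.404], [0.577, 0.808, 0.123], [-0.266, 0.328, -0.907]]
force: [0.4, 0.6, -1.2]
grip_width: 0.0161
finger_force: 78.6
```

```bash
python3 look.py w8
```

```text
9.3 [0.60213263 0.00234308 0.16795593] [ 0.2425358   0.16769438 -1.56923438] [0.00679616 0.02066645 0.04178446]
shank t,r,h: -15.803345742574345 1.4518078159829648 -18.465292037382376
crop px: lug c [436.0, 366.0] endface [[394.0, 465.0], [478.0, 465.0]] toe tip [448.0, 325.0] [489.0, 325.0]
```

View pics/w8.png

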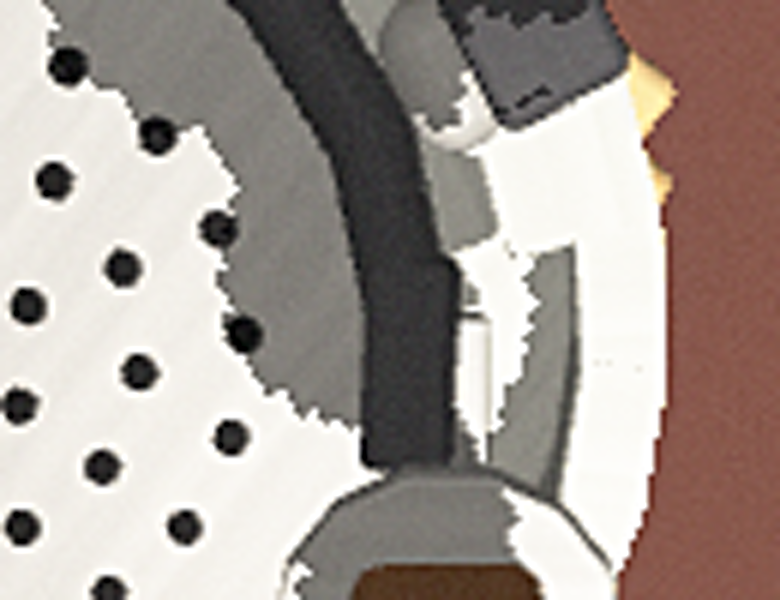

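Oversight: that view was my 11th picture, one over the limit, so I'll measure with numbers only from here. It shows the lug at (410,360) resting on the face, clear of the nose at (450,130). Now back the toe out, rise and travel to the rack.

Call:
play_rows([
  [4.4, -3.3, 1.5, 0, 0, 0, 1],
  [4.4, -3.3, 1.5, 0, 0, 0, 1],
  [4.3, -3.2, 1.5, 0, 0, 0, 1],
  [0, 0, 0, 0, 0, 0, 1],
  [-4, -1.2, 9, 0, 0, 0, 1],
  [-8, -2.4, 18, 0, 0, 0, 1],
  [-8, -2.5, 18.5, 0, 0, 0, 1],
  [-8, -2.5, 18, 0, 0, 0, 1],
  [-16, 30.3, -3, 0.54, 2.83, -6.03, 1],
  [-16, 30.3, -3, 0.54, 2.83, -6.03, 1],
  [-16, 30.3, -3, 0.54, 2.83, -6.03, 1],
  [-16, 30.3, -3, 0.54, 2.83, -6.03, 1],
  [-16, 30.3, -3, 0.54, 2.83, -6.03, 1],
  [-16, 30.3, -3, 0.54, 2.83, -6.03, 1],
  [-16, 30.3, -3, 0.54, 2.83, -6.03, 1],
  [-16, 30.3, -3, 0.54, 2.83, -6.03, 1],
  [-16, 30.3, -3, 0.54, 2.83, -6.03, 1],
  [0, 0, 0, 0, 0, 0, 1],
  [0, 0, 0, 0, 0, 0, 1],
])

```text
time: 11.68
ee_pos: [0.4439, 0.2552, 0.2095]
tcp_rot: [[-0.017, 1.0, 0.003], [1.0, 0.017, 0.001], [0.001, 0.003, -1.0]]
force: [0.3, 0.2, -0.8]
grip_width: 0.0165
finger_force: 78.8
```

```bash
python3 - <<'E'
from h import *
s=robot.state();R0=Ro.from_euler('z',0.75,degrees=True).as_matrix()@np.array([[0,1,0],[1,0,0],[0,0,-1.]])
R0=np.array([[-.013,1,0],[1,.013,0],[0,0,-1.]])
print(s['time'],s['ee_pos'],s['force'],s['grip_width'],'rv',rv(s['tcp_rot'],R0),(np.array([.4428,.3174,.1365])-s['ee_pos'])*1e3)
# ring from scene/side clouds
for nm in ['scene','side']:
    c=cap(nm);save(c,nm+'2.pkl');P=cloud(c).reshape(-1,3);q=(P-C)@D*1e3
    m=(np.hypot(q[:,0],q[:,1])<75)&(q[:,2]>3)&(q[:,2]<30);print(nm,m.sum())
    for i in range(0,m.sum(),max(1,m.sum()//25)): print(q[m][i].round(0),end=' ')
    sh=P[(abs(P[:,0]-.443)<.06)&(abs(P[:,1]-.257)<.06)&(P[:,2]<.2)&(P[:,2]>.07)];
    print('\npick low z',sh[:,2].min(),[ (z,sh[abs(sh[:,2]-z)<.003].mean(0).round(4)) for z in (.115,.13,.145) if (abs(sh[:,2]-z)<.003).any()])
E
```

```text
11.675 [0.44385406 0.25523033 0.20947123] [ 0.25016492  0.24679891 -0.8114617 ] 0.01647350354158075 rv [-0.03514209  0.18561476 -0.25603503] [ -1.05405745  62.16966807 -72.9712348 ]
scene 409
[67. 33.  4.] [41. 45. 12.] [41. 32. 12.] [41. 33.  8.] [37. 39.  7.] [29. 45. 11.] [25. 60.  8.] [ 45. -38.  11.] [ 41. -32.  10.] [30. 24.  4.] [ 36. -11.   3.] [ 34. -17.   4.] [ 35. -46.   6.] [ 2. 53. 11.] [ 7. 48.  3.] [-3. 54.  5.] [ 0. 36.  3.] [ 22. -70.   4.] [ 11. -54.   5.] [ 11. -61.   3.] [  5. -63.   3.] [ -7. -36.   3.] [ -8. -58.   3.] [-45.  58.   3.] [-35. -20.   4.] [-62.  16.   5.] 
pick low z 0.09077119695107094 [(0.115, array([0.4445, 0.2592, 0.1163])), (0.13, array([0.4447, 0.2513, 0.1298])), (0.145, array([0.4439, 0.251 , 0.145 ]))]
side 436
[33. 67. 12.] [36. 63.  7.] [32. 59.  6.] [32. 49. 11.] [27. 46. 14.] [19. 53. 11.] [49. 24. 11.] [38. 35.  8.] [22. 45.  9.] [ 7. 55.  9.] [13. 51.  5.] [ 2. 55.  4.] [-4. 52.  4.] [-16.  53.   3.] [-27.  48.   3.] [ 43. -34.  10.] [-40.  42.   4.] [-45.  40.   4.] [-48.  37.   3.] [ 38. -47.   5.] [ 29. -51.   7.] [ 25. -57.   6.] [ 14. -57.   6.] [  3. -57.   5.] [ -8. -55.   4.] [-14. -61.   4.] 
pick low z 0.09526320907761993 [(0.115, array([0.4466, 0.2546, 0.1164])), (0.13, array([0.4447, 0.2509, 0.1303])), (0.145, array([0.4465, 0.2522, 0.1442]))]
```

Call:
play_rows([
  [0, 31, -35, 0, 0.2, -0.25, 1],
  [-1, 31, -35, 0, 0, 0, 1],
  [0, 0, 0, 0, 0, 0, 1],
  [20, -2.6, 0, 0, 0, 0, 1],
  [20, -2.6, 0, 0, 0, 0, 1],
  [20, -2.6, 0, 0, 0, 0, 1],
  [20, -2.7, 0, 0, 0, 0, 1],
  [0, 0, 0, 0, 0, 0, 1],
  [0, 0, -5, 0, 0, 0, 1],
  [0, 0, -5, 0, 0, 0, 1],
  [0, 0, -3, 0, 0, 0, 1],
  [0, 0, 0, 0, 0, 0, 1],
])

```text
time: 13.28
ee_pos: [0.5225, 0.3072, 0.1258]
tcp_rot: [[-0.013, 1.0, -0.001], [1.0, 0.013, 0.0], [0.0, -0.001, -1.0]]
force: [0.1, -0.2, -0.9]
grip_width: 0.0163
finger_force: 78.8
```

Call:
play_rows([
  [0, 0, -1, 0, 0, 0, 1],
  [0, 0, -0.7, 0, 0, 0, 1],
  [0, 0, 0, 0, 0, 0, 1],
])

```text
time: 13.65
ee_pos: [0.5228, 0.3072, 0.1245]
tcp_rot: [[-0.012, 1.0, -0.001], [1.0, 0.012, 0.001], [0.001, -0.001, -1.0]]
force: [-1.1, -0.7, 2.2]
grip_width: 0.0164
finger_force: 79.2
```

Call:
play_rows([
  [0, 0, 0, 0, 0, 0, 0.7],
  [0, 0, 0, 0, 0, 0, 0.3],
  [0, 0, 0, 0, 0, 0, 0],
  [0, 0, 0, 0, 0, 0, 0],
  [0, 0, 25, 0, 0, 0, 0],
  [0, 0, 40, 0, 0, 0, 0],
  [0, 0, 35, 0, 0, 0, 0],
  [6.5, -29.8, -5.8, -0.49, -2.54, 5.43, 0],
  [6.5, -29.8, -5.8, -0.49, -2.54, 5.43, 0],
  [6.5, -29.8, -5.8, -0.49, -2.54, 5.43, 0],
  [6.5, -29.8, -5.8, -0.49, -2.54, 5.43, 0],
  [6.5, -29.8, -5.8, -0.49, -2.54, 5.43, 0],
  [6.5, -29.8, -5.8, -0.49, -2.54, 5.43, 0],
  [6.5, -29.8, -5.8, -0.49, -2.54, 5.43, 0],
  [6.5, -29.8, -5.8, -0.49, -2.54, 5.43, 0],
  [6.5, -29.8, -5.8, -0.49, -2.54, 5.43, 0],
  [6.5, -29.8, -5.8, -0.49, -2.54, 5.43, 0],
  [0, 0, 0, 0, 0, 0, 0],
  [0, 0, 0, 0, 0, 0, 0],
])

```text
time: 16.02
ee_pos: [0.5878, 0.0096, 0.1665]
tcp_rot: [[-0.772, 0.493, 0.402], [0.578, 0.807, 0.12], [-0.265, 0.325, -0.908]]
force: [-0.0, 0.5, -0.5]
grip_width: 0.0853
finger_force: 0.0
```

```bash
python3 - <<'E'
from h import *
c=cap('wrist');save(c,'w9.pkl');s=robot.state();p=s['ee_pos'];print(s['time'],p,s['grip_width'],'rv',rv(s['tcp_rot'],Rt))
P=cloud(c).reshape(-1,3)
R3=np.stack([t39,r39,[0,0,1]],1)
q=(P-C)@D*1e3; L=q@R3-[0,59,0]
f=(np.hypot(q[:,0],q[:,1])<40)&(abs(q[:,2])<6);print('face h',np.median(q[f,2]))
m=(abs(L[:,0])<45)&(abs(L[:,1])<25)&(L[:,2]>6)&(L[:,2]<16)
for t in range(-24,40,4):
    k=m&(abs(L[:,0]-t)<2)
    if k.sum()>3: print(t,k.sum(),'r',np.percentile(L[k,1],[3,50,97]).round(1),'h',np.percentile(L[k,2],[10,50,90]).round(1))
tc=((p-face(0,0,0))@D)@R3*1e3;print('tcp t r h',tc)
# dark ring mask circle fit
g=c['img'].reshape(-1,3).max(1);k=(g<75)&(np.hypot(q[:,0],q[:,1])<72)&(q[:,2]>1)&(q[:,2]<14);print('ring pts',k.sum())
# pick
for nm in ['scene','side']:
    a=cap(nm);A=cloud(a).reshape(-1,3);T=A[(abs(A[:,0]-.522)<.04)&(abs(A[:,1]-.307)<.04)&(A[:,2]>.12)&(A[:,2]<.19)];print(nm,len(T),T.mean(0),T[:,2].max())
E
```

```text
16.075 [0.58784278 0.01024309 0.16659496] 0.0854220631362031 rv [ 0.12760275 -0.08625643  0.08709801]
face h 0.4907342829285874
-8 57 r [-8.4 -3.6  1.3] h [12.4 13.8 14.5]
-4 87 r [-8.4 -3.6  1.6] h [12.3 13.5 14.6]
0 86 r [-8.4 -3.2  2. ] h [12.  13.5 14.4]
4 87 r [-7.7 -2.8  2. ] h [12.2 13.3 14.3]
8 87 r [-7.6 -2.8  2. ] h [11.8 13.2 14. ]
12 97 r [-8.4 -2.8  2. ] h [11.  12.6 13.6]
16 94 r [-9.2 -4.2  0.8] h [ 9.8 11.6 13. ]
20 82 r [-10.4  -5.1  -0.8] h [ 9.6 11.5 12.6]
24 90 r [-11.   -6.1  -1.4] h [ 9.2 11.3 12.7]
28 154 r [-13.   -4.1   7.6] h [ 7.4 10.1 11.9]
32 260 r [-14.9  -0.7  14.6] h [ 8.3 10.4 12.1]
36 332 r [-16.9   1.3  19.2] h [ 8.2 10.7 12.4]
tcp t r h [ 0.15499211  0.38873982 79.59329604]
ring pts 1819
scene 227 [0.52087708 0.30068339 0.15168692] 0.18244602784309483
side 40 [0.52675614 0.2978543  0.12985763] 0.1429892855539256
```

Call:
play_rows([
  [4, -0.8, -17, 0, 0, 0, 0.5],
  [7, 2.1, -15.5, 0, 0, 0, 0.5],
  [7, 2.1, -15.5, 0, 0, 0, 0.5],
  [6.5, 2, -13, 0, 0, 0, 0.5],
  [2.7, 1, -6, 0, 0, 0, 0.5],
  [1.6, 0.8, -4.1, 0, 0, 0, 0.5],
  [0, 0, 0, 0, 0, 0, 0.5],
])

```text
time: 17.05
ee_pos: [0.6203, 0.0157, 0.0993]
tcp_rot: [[-0.775, 0.494, 0.395], [0.576, 0.808, 0.121], [-0.259, 0.321, -0.911]]
force: [-0.1, 0.2, 0.8]
grip_width: 0.0429
finger_force: 0.0
```

```bash
python3 - <<'E'
from h import *
R3=np.stack([t39,r39,[0,0,1]],1)
s=robot.state();p=s['ee_pos'];print(s['time'],s['force'],s['grip_width'],((p-face(0,0,0))@D)@R3*1e3,rv(s['tcp_rot'],Rt))
E
```

```text
17.05 [-0.06135458  0.24235633  0.8422031 ] 0.04286541338055501 [-3.86851266 -1.36432534  4.79922042] [ 0.13302782 -0.56619285  0.05352143]
```

Call:
play_rows([
  [0, 0, 0, 0, 0, 0, 0.5],
])

```text
time: 17.18
ee_pos: [0.6202, 0.0156, 0.0995]
tcp_rot: [[-0.775, 0.494, 0.395], [0.577, 0.808, 0.121], [-0.259, 0.321, -0.911]]
force: [0.4, 0.1, -0.1]
grip_width: 0.0428
finger_force: 0.0
```

Call:
play_rows([
  [-3.4, 1.5, -2, 0.1, -0.5, 0, 0.5],
  [0, 0, -1.5, 0, 0, 0, 0.5],
  [0, 0, 0, 0, 0, 0, 0.5],
])

```text
time: 17.55
ee_pos: [0.6203, 0.0166, 0.0994]
tcp_rot: [[-0.776, 0.493, 0.395], [0.576, 0.808, 0.123], [-0.258, 0.323, -0.91]]
force: [0.3, 0.0, 0.5]
grip_width: 0.0424
finger_force: 0.0
```

```bash
python3 - <<'E'
from h import *
R3=np.stack([t39,r39,[0,0,1]],1)
s=robot.state();p=s['ee_pos'];print(s['time'],s['force'],s['grip_width'],((p-face(0,0,0))@D)@R3*1e3,rv(s['tcp_rot'],Rt),s['q'])
E
```

```text
17.55 [0.31374671 0.02911286 0.52431681] 0.04241142989632174 [-3.42372946 -0.61763396  4.76848536] [ 0.0245401  -0.55472624 -0.01647607] [ 8.00043383e-02  7.93045446e-01 -1.66634651e-01  1.94398007e+00
  1.08988596e-01  1.01781245e-03  8.55405552e-01]
```

Joint 6 is at its lower limit. Tilt the tool 10° about the closing axis, toward vertical, and come down again.

Call:
play_rows([
  [-3.2, -1, 7.3, 2.5, 4.1, 1.7, 0.5],
  [0, 0, 0, 2.4, 4, 1.6, 0.5],
  [-2.3, 1, -3.1, 0, 0, 0, 0.5],
  [1.2, 0.5, -4, 0, 0, 0, 0.5],
  [0, 0, -3, 0, 0, 0, 0.5],
  [0, 0, 0, 0, 0, 0, 0.5],
])

```text
time: 18.3
ee_pos: [0.6157, 0.0177, 0.0963]
tcp_rot: [[-0.833, 0.491, 0.253], [0.544, 0.809, 0.221], [-0.096, 0.322, -0.942]]
force: [-0.4, -0.0, 0.2]
grip_width: 0.0426
finger_force: 0.0
```

```bash
cat > st.py <<'E'
from h import *
R3=np.stack([t39,r39,[0,0,1]],1)
s=robot.state();p=s['ee_pos'];print(s['time'],s['force'],s['grip_width'],((p-face(0,0,0))@D)@R3*1e3,rv(s['tcp_rot'],Rt),s['q'])
E
python3 st.py
```

```text
18.3 [-0.42831171 -0.01296892  0.23391658] 0.042574033976450196 [ 1.54712882 -3.01800319  3.71254677] [-4.84331264 -8.66780526 -3.38817318] [ 0.24573042  0.83863224 -0.36915851  1.77083003  0.13553195  0.31172935
  0.91278774]
```

Call:
play_rows([
  [0, 0, 0, 0, 0, 0, 1],
  [0, 0, 0, 0, 0, 0, 1],
  [0, 0, 0, 0, 0, 0, 1],
  [0, 0, 0, 0, 0, 0, 1],
], squeeze=80)

```text
time: 18.8
ee_pos: [0.616, 0.0171, 0.0966]
tcp_rot: [[-0.833, 0.492, 0.254], [0.545, 0.809, 0.221], [-0.096, 0.323, -0.942]]
force: [-0.0, -0.1, 0.1]
grip_width: 0.0
finger_force: 0.0
```

Call:
play_rows([
  [-2, -0.6, 4.5, 0, 0, 0, 1],
  [-4, -1.2, 9, 0, 0, 0, 1],
  [-6, -1.8, 13, 0, 0, 0, 1],
  [-10, -3, 22, 0, 0, 0, 1],
  [-10, -3, 22, 0, 0, 0, 1],
  [0, 0, 0, 0, 0, 0, 1],
])

```text
time: 19.55
ee_pos: [0.5841, 0.007, 0.1693]
tcp_rot: [[-0.832, 0.491, 0.256], [0.545, 0.809, 0.22], [-0.099, 0.323, -0.941]]
force: [-0.2, 0.5, -1.3]
grip_width: 0.0002
finger_force: 0.0
```

```bash
python3 st.py; python3 - <<'E'
from h import *
s=robot.state();c=cap('wrist');save(c,'w10.pkl')
T=s['tcp_rot'];p=s['ee_pos'];P=cloud(c).reshape(-1,3);g=c['img'].reshape(-1,3).max(1)
L=(P-p)@T*1e3
k=(g<90)&(L[:,2]>-40)&(L[:,2]<50)&(L[:,1]<-8)&(L[:,1]>-150)&(abs(L[:,0])<110)
print(k.sum(),np.percentile(L[k],[5,50,95],axis=0).round(0))
k=k&(P[:,2]>.08)
np.save('rp.npy',L[k])
# plane via ransac
Q=L[k];rng=np.random.default_rng(0);b=0
for _ in range(500):
    i=Q[rng.choice(len(Q),3,False)];nn=np.cross(i[1]-i[0],i[2]-i[0]);nn/=np.linalg.norm(nn)+1e-9
    m=abs((Q-i[0])@nn)<2.5
    if m.sum()>b:b=m.sum();bm=m
q=Q[bm];mu=q.mean(0);nn=np.linalg.svd(q-mu)[2][2];nn*=np.sign(-nn[2]);print('plane n in tool',nn,b,mu,'world',T@nn)
u=np.cross(nn,[1,0,0]);u/=np.linalg.norm(u);v=np.cross(nn,u)
from scipy.optimize import least_squares
A=np.stack([(q-mu)@u,(q-mu)@v],1)
f=least_squares(lambda t:np.hypot(A[:,0]-t[0],A[:,1]-t[1])-59,[0,0],loss='soft_l1',f_scale=2);print('res',np.median(abs(f.fun)))
cc=mu+f.x[0]*u+f.x[1]*v;print('center tool',cc,'world',p+T@cc/1e3)
E
```

```text
19.55 [-0.17498142  0.54013661 -1.26176897] 0.00021386963142411576 [ 0.49074573 -3.17532021 83.92176398] [-4.82176329 -8.49657474 -3.31329351] [ 0.3127613   0.69155716 -0.42903338  1.80834022  0.10596846  0.42475029
  0.92660794]Traceback (most recent call last):
  File "<stdin>", line 6, in <module>
    return _quantile_unchecked(
        a, q, axis, out, overwrite_input, method, keepdims, weights)
    return _ureduce(a,
                    func=_quantile_ureduce_func,
    ...<5 lines>...
                    overwrite_input=overwrite_input,
                    method=method)
    r = func(a, **kwargs)
    result = _quantile(arr,
                       quantiles=q,
    ...<2 lines>...
                       out=out,
                       weights=wgt)
    slices_having_nans = np.isnan(arr[-1, ...])
                                  ~~~^^^^^^^^^
IndexError: index -1 is out of bounds for axis 0 with size 0
```

Missed: the fingers closed to 0. Measure where the ring is now.

```bash
cat > ring.py <<'E'
from h import *
import sys
def prof(c):
    P=cloud(c).reshape(-1,3);R3=np.stack([t39,r39,[0,0,1]],1)
    q=(P-C)@D*1e3;L=q@R3-[0,59,0];g=c['img'].reshape(-1,3).astype(int).max(1)
    for t in range(-24,40,4):
        k=(abs(L[:,0]-t)<2)&(abs(L[:,1])<30)&(abs(L[:,2])<30)&(g<80)
        if k.sum()>3: print(t,k.sum(),'r',np.percentile(L[k,1],[5,50,95]).round(1),'h',np.percentile(L[k,2],[10,50,90]).round(1))
    k=(g<80)&(np.hypot(q[:,0],q[:,1])<72)&(abs(q[:,2])<25)
    for a in range(-180,180,20):
        an=np.degrees(np.arctan2(q[:,1],q[:,0]));m=k&(abs((an-a+180)%360-180)<5)
        if m.sum()>5: print('ang',a,m.sum(),'rad',np.percentile(np.hypot(q[m,0],q[m,1]),[5,50,95]).round(1),'h',np.percentile(q[m,2],[10,50,90]).round(1))
if len(sys.argv)>1:
    for f in sys.argv[1:]: print(f);prof(load(f+'.pkl'))
E
python3 ring.py w9 w10
```

```text
w9
-20 9 r [-29.6 -28.9  13.2] h [-7.5  0.8  1.3]
-16 6 r [-29.3  14.2  14.4] h [-11.8  -7.9   1.4]
-12 7 r [15.  15.2 15.4] h [-17.9 -14.5 -10.8]
-8 35 r [-25.6 -23.4  15.8] h [-7.   1.1 13.6]
-4 14 r [-8.5  1.3 16.5] h [-13.2  12.4  13.7]
0 15 r [-8.8  1.3 16.7] h [-15.3  11.9  13.5]
4 31 r [-23.9 -21.7   1.3] h [ 0.5  1.4 13.6]
8 14 r [-22.6  -7.6   1.3] h [ 1.  12.2 13.5]
12 31 r [-9.2 -2.8  2. ] h [ 8.7 11.5 13.7]
16 59 r [-26.3  -9.    0.7] h [ 0.6  9.2 11.7]
20 26 r [-10.4  -8.6  -0.9] h [ 8.8 10.6 11.5]
24 28 r [-11.9  -6.5  -1.7] h [ 8.8  9.5 11. ]
28 33 r [-13.2  -4.1   7.6] h [ 8.7 10.1 11.5]
32 56 r [-15.6  -5.1  15.5] h [ 8.4 10.3 12. ]
36 48 r [-18.   -8.2  19.4] h [ 7.5  9.3 11.5]
ang -180 96 rad [25.2 58.5 67.7] h [-3.3 -0.9  1.1]
ang -160 105 rad [23.9 57.2 66. ] h [-3.7 -1.3  1.2]
ang -140 111 rad [11.  55.6 65. ] h [-3.6 -0.7  1.1]
ang -120 120 rad [23.7 54.1 65.2] h [-2.4  0.2  1.7]
ang -100 120 rad [22.3 52.3 64.4] h [-0.9  1.4  3.9]
ang -80 102 rad [32.6 50.7 53.4] h [0.2 3.8 6.2]
ang -60 131 rad [ 9.7 48.9 57.3] h [0.1 4.  8. ]
ang -40 80 rad [32.3 48.7 64.2] h
[... 1431 characters left out ...]
ang -100 115 rad [21.6 52.3 64.9] h [-1.4  1.1  3.4]
ang -80 111 rad [32.3 50.9 66.9] h [-0.6  3.4  6. ]
ang -60 122 rad [ 9.6 49.  51.6] h [0.2 4.2 8.3]
ang -40 77 rad [32.2 48.9 64.4] h [-1.8  2.2 10.3]
ang -20 22 rad [20.3 32.7 34.8] h [-0.4  0.8  1.7]
ang 0 11 rad [22.2 34.1 35.9] h [0.1 0.4 0.9]
ang 20 17 rad [ 9.6 11.7 36.3] h [0.3 1.  1.5]
ang 40 48 rad [23.2 37.4 60.1] h [ 0.5  1.7 13.7]
ang 60 73 rad [26.2 53.3 61.6] h [ 0.7 10.1 11.5]
ang 80 158 rad [33.5 58.7 63.8] h [ 1.3  9.1 10.6]
ang 100 240 rad [37.3 60.7 65.4] h [1.6 7.3 8.8]
ang 120 278 rad [15.6 61.1 67. ] h [0.9 4.4 6.2]
ang 140 244 rad [38.1 62.6 68.1] h [-0.   2.4  3.8]
ang 160 89 rad [36.8 59.8 69.2] h [-2.4  0.1  1.5]
```

```bash
python3 - <<'E'
from h import *
c=load('w10.pkl');M=np.array(c['mount']);K=c['intrinsics']
T=c['M']@np.linalg.inv(M)
P=cloud(c);L=((P-T[:3,3])@T[:3,:3])*1e3
m=(abs(L[...,0])<25)&(abs(L[...,1])<25)&(L[...,2]>-70)&(L[...,2]<15)&(c['range_z']>0)
print(m.sum());Q=L[m];print(np.percentile(Q,[1,50,99],axis=0).round(1))
for z in range(-60,12,4):
    k=abs(Q[:,2]-z)<2
    if k.sum(): print(z,k.sum(),Q[k].min(0).round(1),Q[k].max(0).round(1))
print('tcp px',proj(c,T[:3,3]))
c=load('w9.pkl');T=c['M']@np.linalg.inv(np.array(c['mount']));L=((cloud(c)-T[:3,3])@T[:3,:3])*1e3
m=(abs(L[...,0])<25)&(abs(L[...,1])<65)&(L[...,2]>-40)&(L[...,2]<15)&(c['range_z']>0);Q=L[m];print('open')
for z in range(-40,12,4):
    k=abs(Q[:,2]-z)<2
    if k.sum(): print(z,k.sum(),Q[k].min(0).round(1),Q[k].max(0).round(1))
E
```

```text
2401
[[  6.8 -13.3 -69.5]
 [ 11.1  -0.2 -55.6]
 [ 11.9  13.3 -39.2]]
-60 401 [  6.5 -13.7 -62. ] [ 12.1  13.6 -58. ]
-56 352 [  6.3 -13.5 -58. ] [ 12.3  13.5 -54. ]
-52 336 [  6.5 -13.6 -54. ] [ 12.1  13.5 -50. ]
-48 307 [  6.7 -13.4 -50. ] [ 12.1  13.6 -46. ]
-44 271 [  6.7 -13.1 -46. ] [ 12.  13. -42.]
-40 128 [  6.9 -11.9 -41.9] [ 12.   12.2 -38.2]
-36 3 [ 10.8   1.4 -38. ] [ 10.9   5.9 -37.7]
tcp px [324.5343616  271.74366656]
open
```

Key finding: the shut fingertips appear 38 mm behind the reported TCP. Both the depth image and the open-finger pixels in the earlier view agree, so the fingers closed above the lug. I'll redo the grasp with that offset.

```bash
python3 - <<'E'
from h import *
s=robot.state();p=s['ee_pos'];T=s['tcp_rot']
tgt=face(1.5,-3.2,3.5)+.038*T[:,2]
print(p,tgt,(tgt-p)*1e3,'toolz',T[:,2],'tcp h',((tgt-C)@D)[2])
E
```

```text
[0.58405765 0.00719118 0.16817711] [0.62544961 0.0258984  0.06030373] [  41.39195876   18.70721839 -107.8733724 ] toolz [ 0.25508668  0.22077471 -0.94137629] tcp h -0.03387781252811481
```

Call:
play_rows([
  [6.9, 2.6, -16.6, 0, 0, 0, 0.5],
  [6.9, 2.6, -16.6, 0, 0, 0, 0.5],
  [6.9, 2.6, -16.6, 0, 0, 0, 0.5],
  [6.9, 2.6, -16.6, 0, 0, 0, 0.5],
  [7, 2.4, -16.6, 0, 0, 0, 0.5],
  [2.2, 1.8, -8, 0, 0, 0, 0.5],
  [2.2, 1.8, -8, 0, 0, 0, 0.5],
  [0, 0, 0, 0, 0, 0, 0.5],
])

```text
time: 20.6
ee_pos: [0.6229, 0.0241, 0.0678]
tcp_rot: [[-0.833, 0.492, 0.253], [0.545, 0.809, 0.221], [-0.096, 0.322, -0.942]]
force: [0.3, -0.5, 0.3]
grip_width: 0.0425
finger_force: 0.0
```

```bash
python3 st.py;python3 - <<'E'
from h import *
s=robot.state();p=s['ee_pos'];T=s['tcp_rot']
tgt=face(1.5,-3.2,3.5)+.038*T[:,2];print((tgt-p)*1e3)
E
```

```text
20.6 [ 0.28922784 -0.5040738   0.32129797] 0.04252578267644216 [  7.26509754  -3.68394918 -25.83718199] [-4.86662386 -8.67372052 -3.35014952] [ 0.22009855  0.89137707 -0.34771994  1.76561907  0.1446513   0.26051548
  0.90369075]
[ 2.47327489  1.86004508 -7.5000725 ]
```

Call:
play_rows([
  [1.3, 1, -4, 0, 0, 0, 0.5],
  [1.2, 0.9, -3.5, 0, 0, 0, 0.5],
  [0, 0, 0, 0, 0, 0, 0.5],
  [0, 0, 0, 0, 0, 0, 1],
  [0, 0, 0, 0, 0, 0, 1],
  [0, 0, 0, 0, 0, 0, 1],
  [0, 0, 0, 0, 0, 0, 1],
])

```text
time: 21.48
ee_pos: [0.6257, 0.0253, 0.0619]
tcp_rot: [[-0.833, 0.492, 0.255], [0.545, 0.809, 0.221], [-0.098, 0.323, -0.941]]
force: [-11.3, -5.2, 27.5]
grip_width: 0.0077
finger_force: 92.5
```

Gripped the lug (7.7 mm width, 92 N). Lift straight along the normal.

Call:
play_rows([
  [-1.2, -0.4, 2.7, 0, 0, 0, 1],
  [-2, -0.6, 4.5, 0, 0, 0, 1],
  [-6, -1.8, 13, 0, 0, 0, 1],
  [-9, -2.7, 20, 0, 0, 0, 1],
  [-9, -2.7, 25, 0, 0, 0, 1],
  [-9, -2.7, 30, 0, 0, 0, 1],
  [0, 0, 30, 0, 0, 0, 1],
  [0, 0, 0, 0, 0, 0, 1],
])

```text
time: 22.48
ee_pos: [0.5898, 0.0148, 0.1883]
tcp_rot: [[-0.833, 0.491, 0.257], [0.545, 0.809, 0.221], [-0.099, 0.324, -0.941]]
force: [0.1, -0.6, -1.3]
grip_width: 0.0079
finger_force: 77.7
```

```bash
cat > held.py <<'E'
from h import *
from scipy.optimize import least_squares
def fit(c,cg,band=60):
    # dark ring points near guess centre cg (world), fit plane+circle
    P=cloud(c).reshape(-1,3);g=c['img'].reshape(-1,3).astype(int);
    k=(c['range_z'].reshape(-1)>0)&(g.max(1)<95)&(np.linalg.norm(P-cg,axis=1)<.09)
    Q=(P[k]-cg)*1e3;rng=np.random.default_rng(0);b=0
    for _ in range(1500):
        i=Q[rng.choice(len(Q),3,False)];nn=np.cross(i[1]-i[0],i[2]-i[0]);l=np.linalg.norm(nn)
        if l<500: continue
        nn/=l
        m=abs((Q-i[0])@nn)<3
        if m.sum()>b:b=m.sum();bm=m
    q=Q[bm];mu=q.mean(0);w,s,V=np.linalg.svd(q-mu,full_matrices=False);nn=V[2]*np.sign(V[2][2]);A=(q-mu)@V[:2].T
    f=least_squares(lambda t:np.hypot(A[:,0]-t[0],A[:,1]-t[1])-59,[0,0],loss='soft_l1',f_scale=2)
    return cg+(mu+f.x@V[:2])/1e3,nn,len(Q),b,np.median(abs(f.fun)),np.degrees(np.arccos(nn[2]))
if __name__=='__main__':
    s=robot.state();p=s['ee_pos'];T=s['tcp_rot'];print(s['time'],p,s['force'],s['grip_width'],s['finger_force'])
    guess=p-.043*T[:,2]-.059*T[:,1]
    for nm in ['scene','side','wrist']:
        try: print(nm,guess,*fit(cap(nm),guess))
        except Exception as e: print(nm,e)
E
python3 held.py
```

```text
22.475 [0.5897812  0.01478683 0.18831989] [ 0.12480838 -0.62869547 -1.33841612] 0.007860098165444028 77.68141016364098
scene [ 0.54977707 -0.04242977  0.20967244] [ 0.54806373 -0.04427642  0.20427422] [-0.49301864 -0.16996168  0.85325591] 766 306 2.055928968643485 31.432413885370508
side [ 0.54977707 -0.04242977  0.20967244] [ 0.55134263 -0.04466695  0.20476964] [-0.47339659 -0.16466124  0.86532211] 1465 516 1.6622196244254255 30.080494037389386
wrist [ 0.54977707 -0.04242977  0.20967244] [ 0.53577516 -0.04068303  0.22043198] [ 0.8217672  -0.55763388  0.11723107] 46353 20264 8.399247055477748 83.26767357669988
```

```bash
python3 - <<'E'
from h import *
for nm in ['scene','side']:
    c=load(nm+'.pkl');P=cloud(c);hsv=cv2.cvtColor(c['img'],cv2.COLOR_BGR2HSV)
    m=((hsv[...,0]>12)&(hsv[...,0]<28)&(hsv[...,1]>70)&(hsv[...,2]>110)&(P[...,2]<.02)&(np.hypot(P[...,0]-.5,P[...,1]+.28)<.15)).astype(np.uint8)
    m=cv2.morphologyEx(m,cv2.MORPH_OPEN,np.ones((3,3)))
    n_,l,st,_=cv2.connectedComponentsWithStats(m);i=1+st[1:,4].argmax();Q=P[l==i]
    print(nm,len(Q),cv2.minAreaRect((Q[:,:2]*1e3).astype(np.float32)),np.median(Q[:,2]))
s=robot.state();p=s['ee_pos'];T=s['tcp_rot']
cr=np.array([.55,-.0445,.2045]);nr=np.array([-.483,-.167,.859]);nr/=np.linalg.norm(nr)
ax=np.cross(nr,[0,0,1]);an=np.arcsin(np.linalg.norm(ax));v=ax/np.linalg.norm(ax)*an;Rr=Ro.from_rotvec(v)
print('rv',np.degrees(v),'tool after',Rr.apply(T.T).T,'tcp-center after',Rr.apply(p-cr)*1e3)
E
```

```text
scene 4701 ((497.3050842285156, -276.3315124511719), (196.1581268310547, 191.20150756835938), 11.378662109375) 0.0044187837655801365
side 12387 ((494.6374206542969, -269.49786376953125), (194.20420837402344, 207.32176208496094), 11.41299819946289) 0.004723709943449728
rv [-10.04838827  29.06210498   0.        ] tool after [[-0.7984338   0.55059817 -0.24360852]
 [ 0.55672263  0.82922157  0.0495127 ]
 [ 0.22926704 -0.09608976 -0.96860899]] tcp-center after [ 22.17855772  53.58049833 -45.09230487]
```

Call:
play_rows([
  [-12, -39.5, 0, -1.67, 4.85, 0, 1],
  [-12, -39.5, 0, -1.67, 4.85, 0, 1],
  [-12, -39.5, -10, -1.67, 4.85, 0, 1],
  [-12, -39.5, -20, -1.67, 4.85, 0, 1],
  [-12, -39.5, -30, -1.67, 4.85, 0, 1],
  [-11, -39.5, -30, -1.67, 4.85, 0, 1],
  [0, 0, 0, 0, 0, 0, 1],
  [0, 0, 0, 0, 0, 0, 1],
])

```text
time: 23.62
ee_pos: [0.5184, -0.2212, 0.0955]
tcp_rot: [[-0.799, 0.55, -0.243], [0.556, 0.83, 0.051], [0.23, -0.095, -0.969]]
force: [-0.0, -0.1, -0.2]
grip_width: 0.0074
finger_force: 77.8
```

```bash
sed -i 's/guess=.*/guess=p+np.array([-.022,-.0536,.045])/' held.py; python3 held.py; python3 -c "
from h import *
print(rv(robot.state()['tcp_rot'],np.array([[-0.7984338,0.55059817,-0.24360852],[0.55672263,0.82922157,0.0495127],[0.22926704,-0.09608976,-0.96860899]])))"
```

```text
23.625 [ 0.51839648 -0.22119583  0.09553745] [-0.0229587  -0.11094642 -0.23973972] 0.007358795564837237 77.83801297657192
scene [ 0.49639648 -0.27479583  0.14053745] [ 0.4942883  -0.27294156  0.1576562 ] [-0.82889207  0.53527459  0.1625394 ] 1025 329 9.20266706710872 80.64567720497938
side [ 0.49639648 -0.27479583  0.14053745] [ 0.49637165 -0.27602888  0.13970087] [ 0.01279127 -0.00858048  0.99988137] 1502 570 1.3517225187260564 0.8825408815248481
wrist [ 0.49639648 -0.27479583  0.14053745] [ 0.49008035 -0.27263394  0.16067109] [-0.82446327  0.53254029  0.19147102] 37436 17390 6.98857478311988 78.96135629645974
[-0.03905685  0.08273122 -0.03325022]
```

Ring level (0.9°) and centred over the tray. Lower it.

Call:
play_rows([
  [0, 0, -30, 0, 0, 0, 1],
  [0, 0, -40, 0, 0, 0, 1],
  [0, 0, -30, 0, 0, 0, 1],
  [0, 0, -15, 0, 0, 0, 1],
  [0, 0, -7, 0, 0, 0, 1],
  [0, 0, 0, 0, 0, 0, 1],
])

```text
time: 24.52
ee_pos: [0.5187, -0.2221, -0.0255]
tcp_rot: [[-0.799, 0.551, -0.243], [0.557, 0.829, 0.05], [0.229, -0.095, -0.969]]
force: [0.2, 0.7, -1.4]
grip_width: 0.0076
finger_force: 77.9
```

Call:
play_rows([
  [0, 0, -2, 0, 0, 0, 1],
  [0, 0, -1.5, 0, 0, 0, 1],
  [0, 0, 0, 0, 0, 0, 1],
])

```text
time: 24.9
ee_pos: [0.5191, -0.2222, -0.0272]
tcp_rot: [[-0.799, 0.551, -0.242], [0.557, 0.829, 0.05], [0.228, -0.095, -0.969]]
force: [-5.4, 2.8, 32.3]
grip_width: 0.0075
finger_force: 99.1
```

Call:
play_rows([
  [0, 0, 1.5, 0, 0, 0, 1],
  [0, 0, 0, 0, 0, 0, 0.7],
  [0, 0, 0, 0, 0, 0, 0.6],
  [0, 0, 0, 0, 0, 0, 0.6],
  [-2, 0, 10, 0, 0, 0, 0.6],
  [-7, 1, 28, 0, 0, 0, 0.6],
  [-10, 2, 40, 0, 0, 0, 0.6],
  [-10, 2, 40, 0, 0, 0, 0.3],
  [-20, 20, 50, 0, 0, 0, 0],
  [0, 60, 40, 0, 0, 0, 0],
  [0, 60, 0, 0, 0, 0, 0],
  [0, 0, 0, 0, 0, 0, 0],
])

```text
time: 26.4
ee_pos: [0.4696, -0.0808, 0.1758]
tcp_rot: [[-0.802, 0.546, -0.242], [0.552, 0.833, 0.05], [0.229, -0.093, -0.969]]
force: [-0.1, -1.1, 0.7]
grip_width: 0.0855
finger_force: 0.0
```

```bash
python3 - <<'E'
from held import *
print(robot.state()['time'],robot.state()['grip_width'])
for nm in ['scene','side']:
    c=cap(nm);
    try: print(nm,*fit(c,np.array([.4964,-.276,.012])))
    except Exception as e: print(e)
    A=cloud(c).reshape(-1,3);B=cloud(load(nm+'.pkl')).reshape(-1,3);
    for X,l in [(B,'before'),(A,'now')]:
        T=X[(abs(X[:,0]-.522)<.03)&(abs(X[:,1]-.305)<.03)&(X[:,2]>.125)&(X[:,2]<.19)];print(l,'pick',len(T),T.mean(0).round(4),T[:,2].max().round(4))
        for b,ce in dict(a=(.724,.2),b=(.764,.075),blk=(.738,-.125)).items():
            T=X[(np.hypot(X[:,0]-ce[0],X[:,1]-ce[1])<.04)&(X[:,2]>.008)&(X[:,2]<.12)];print(l,b,len(T),T.mean(0).round(4),T[:,2].max().round(3))
E
```

```text
26.4 0.08547105422944633
scene [ 0.49090875 -0.27575621  0.011641  ] [-0.01690774 -0.00486154  0.99984523] 394 237 1.6984862144251949 1.008044734648576
before pick 206 [0.5208 0.3005 0.1543] 0.1829
before a 296 [0.7225 0.2043 0.0426] 0.09
before b 91 [0.7619 0.0809 0.069 ] 0.091
before blk 178 [ 0.7333 -0.1312  0.013 ] 0.018
now pick 207 [0.5214 0.3014 0.1542] 0.1823
now a 293 [0.7225 0.2037 0.0431] 0.089
now b 82 [0.7599 0.0772 0.0699] 0.089
now blk 177 [ 0.7335 -0.1312  0.013 ] 0.018
side [ 0.49575737 -0.27547761  0.01324609] [ 2.74537909e-03 -2.93061162e-04  9.99996188e-01] 892 775 1.9813940760063744 0.15819250105859264
before pick 170 [0.5248 0.2991 0.1566] 0.1823
before a 358 [0.7298 0.2032 0.0453] 0.088
before b 377 [0.7642 0.0762 0.0458] 0.093
before blk 351 [ 0.736  -0.1322  0.0141] 0.017
now pick 151 [0.5258 0.2994 0.1546] 0.1813
now a 358 [0.7297 0.2029 0.0453] 0.087
now b 368 [0.7634 0.0742 0.0457] 0.092
now blk 349 [ 0.7361 -0.1322  0.0141] 0.018
```

```bash
python3 -c "
from cell import robot
print(robot.close_job())"
```

```text
the job is handed in; nothing more can be done
None
```

The job is handed in at 26.4 s: the pick lifted the ring end past the nose and is back in its rack, the ring lies flat in the tray, and the depth readings show the bottles and block unmoved; I did view 11 pictures, one over the limit of 10.

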